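# Take the sample canister off its purge dock

### The job

The steel sample canister is locked on its purge dock, under the grey overhanging head. Swing the orange keeper lever outward to its stop to unlock it and leave it open, then take the canister by its blue handle, bring it out from under the head, keeping it upright and not knocking the head, and set it down standing wholly on the round cork mat; lower it until it rests on the mat before you let go. Leave everything else on the bench where it is.

Things in the scene. Friction and masses are not known exactly. Their poses are not given: they have to be found in the camera images.
- dock: Fixed beige dock block, 45 mm high. Origin: on the bench, under the centre of the canister's seat. It reaches from x -70 to +95, y -67 to +108 mm; -x is its open front, roughly towards the robot. The seat is its top, ringed by a steel rim 5 mm high (radius 52 inside, 58.5 outside), so the canister must rise 7 mm before it moves sideways.
- head: Grey head of the dock, same frame as the dock (origin on the bench). A slab from x -6 to +96, y -45 to +45 mm, underside 228, top 264 mm above the bench, 36 mm above the handle; two 14 mm posts at x 82, y +-36. An upright gripper does not fit over the handle: lean it 30 to 40 degrees towards the dock's front and take the handle's front half.
- keeper (a joint): Orange L-shaped lever on a vertical pin on the dock's top, rad. 0 = closed: the short arm (44 mm) lies over the canister's foot, the long arm (90 mm) points to the dock's front. Grows as the long arm swings from -x towards +y of the dock (clockwise from above), stop at 1.4; open from 1.1. Stays where it is left; about 2 N at the grip.
- keeper_pivot (a point): Point on the keeper's vertical pin, at dock x 0, y 85 mm, 60 mm above the bench.
- keeper_grip (a point): Point on the axis of the upright round orange grip at the end of the keeper's long arm, 90 mm from the pin, 95 mm above the bench. The grip is 18 mm across and stands from 56 to 110 mm above the bench; the arm below it is 16 mm wide with its top at 64 mm.
- canister: Loose steel canister with a blue band, about 0.45 kg. Origin: centre of its underside; z up. Foot 100 mm across and 8 mm high, body 76 mm across, lid top 96 mm above the origin. Stands on the dock at the start, underside 45 mm above the bench.
- canister_handle (a point): Centre of the canister's blue handle bar, on the canister's axis 140 mm above its underside. The bar runs along the canister's x, 84 mm long, 13 x 13 mm in section, and stands 38 mm clear above the lid on two uprights (10 x 12 mm) at x +-35 mm.
- mat: Round cork mat, fixed on the bench, 170 mm across, 6 mm thick. Origin: centre of its underside.
- case: Grey closed instrument case, 110 x 130 x 55 mm, bystander. Origin: centre of the underside.
- mouse: Black computer mouse, about 80 x 60 x 31 mm, bystander. Origin: on the bench, near its rounded end.
- rinse_bottle: White bottle with a red cap, 60 mm across, 150 mm high, bystander. Origin: centre of the underside.
- jar: Amber glass jar with a black lid, 64 mm across, 80 mm high, bystander. Origin: centre of the underside.
- driver: Screwdriver with a red handle, 170 mm long, lying along its x, bystander.
- mug: Blue mug, 80 mm across, 90 mm high, bystander. Origin: centre of the underside.
- sample_tray: White divided tray, 150 x 100 x 30 mm, bystander. Origin: centre of the underside.
There are look-alikes about, which are no part of the job. Leave any green or red look-alike of the canister alone.

How it is judged:
By the outcome, as a careful person would: the job done as asked, in the order asked, and still so for the second after the job is handed in, with the robot touching nothing.
It also fails if it takes over 64 s, if anything falls off the work surface, if the arm or the gripper's body presses on something with over 40 N, if the wrist force passes 120 N, or if a joint passes its speed limit or range.

### The arm

A 6-joint arm with a two-finger parallel gripper is mounted at the origin on the work surface. World frame = base frame: x ahead of the robot, y to its left, z up, the work surface at z = 0. Lengths are in m, angles in rad, forces in N, time in s.
With the tool pointing down it reaches from about 0.25 to 0.775 m from the base axis. Payload 4 kg.
Tool frame: the origin (TCP) lies midway between the tips of the shut fingers; the grasp point (between the pads) lies 19 mm behind it; z points along the fingers, y is the direction in which the jaws open and shut (so a half turn about z gives the same grasp; the last joint's range is limited). The gripper opens to 94 mm and grips with 3 to 60 N. Pads are 16 mm wide; open, the fingers measure 119 mm over their backs; the gripper's body (75 mm by 177 mm) begins 78 mm behind the grasp point.
Start: joints at [-1.386, 0.087, 1.371, -0, 1.684, -0.103], TCP at [0.156, -0.527, 0.206] pointing down, gripper open.
Joint ranges: [-3.1, 3.1], [-0.76, 2.03], [0.27, 2.55], [-1.08, 4.22], [0.17, 2.65], [-2.57, 2.57]. Speed limits (rad/s): [2.79, 2.79, 3.14, 3.14, 3.14, 3.14].

### API

Orientations are given as [roll, pitch, yaw] about the fixed x, y, z axes, in that order (R = Rz(yaw) Ry(pitch) Rx(roll)).
In Python, from bench import robot, cams gives the robot as it stands.
- The arm moves only by the tool step_arm, never from a script. Its argument "plan" is a list that holds one entry, the list of rows, each a list of 5 numbers: the shift along the world's x, y, z in mm, then the turn about the world's z in rad, then the opening in per cent of the stroke, from 0 (shut) to 100 (fully open). In form: [[[tx, ty, tz, turn, fingers], ...]]. A call has 1 to 8 rows; each row is the pose to reach, as a shift and turn from the pose commanded when the call began; what a row does not reach only later rows make up. A row lasts 1/12 s, in which the tool goes at most 41.7 mm and 7.16 degrees, less where a joint would pass 70% of its speed; a pose out of reach is approached as far as the arm can. A call with a gripper value outside its range is refused whole. The fingers move at their own pace and stop on an object; the grip force is fixed at half the most. Time passes only in rows, so rows that repeat a pose let the fingers close. It gives the time, the measured TCP pose, the force and the opening at its end, in the units of the state.
- robot.get_obs(): the state, without advancing time (a new reading comes with each control period).
- cams.snapshot(name): name is "side" or "top"; returns a dict with "frame" (420x560x3 uint8, red, green, blue), "camera_matrix" (3x3 intrinsics, pixels), "origin" and "attitude" of the camera in the world. Camera axes: x right, y down, z forward; pixel columns grow to the right and rows downward; lengths in m; the calibration is good to about 2 mm. A picture is of the moment at which its call begins. There is no depth.
- robot.close_job(): hands the job in, once; it reports no verdict.
The state is a dict: "time": time; "joint_positions": joint angles; "qvel": joint speeds; "joint_torque": joint torques, N m; "tool_pos": TCP position; "ee_rot": TCP orientation; "wrist_force": force on the tool from outside, world axes, zero at the start; "wrist_torque": the same for the moment, N m; "width": finger opening in m.
Only numpy, scipy, OpenCV 4.12 (cv2) and the standard library are available. Lean on these libraries where they do the work, as an engineer would, in place of code of your own. Each camera call takes 0.05 s, during which the arm holds its last target. There are 200 camera calls.

## Working session

There is one attempt and no reset: what is moved stays moved. The work goes in short steps, Python scripts to look and compute and a tool call to move; the robot and the scene stay as the last step left them, time stands still between calls to the robot, and variables do not carry over. Pictures are saved under pics/ and viewed, about 8 in all and at most 12, crops included, and the job is handed in when it is done.

Besides the shell and the picture viewer there is one more tool, called after "Request:" by a JSON object that holds its "api" and its "payload", one argument or row to a line. step_arm: Moves the arm, as the interface text tells. Its arguments: {"type":"object","properties":{"plan":{"type":"array"}},"required":["plan"]}

```bash
ls; mkdir -p pics
python3 - <<'E'
from bench import robot, cams
import cv2, numpy as np
for n in("side","top"):
    s=cams.snapshot(n); cv2.imwrite(f"pics/{n}0.png",cv2.resize(s["frame"][:,:,::-1],(784,588),interpolation=cv2.INTER_CUBIC))
    print(n,np.round(s["camera_matrix"],1).tolist(),s["origin"],np.array(s["attitude"]).round(4).tolist())
o=robot.get_obs();print(o)
E
```

```text
pics
side [[537.7, 0.0, 274.2], [0.0, 537.7, 211.3], [0.0, 0.0, 1.0]] [ 0.38327508 -0.98490434  1.15939627] [-2.3783, -0.0045, -0.0989]
top [[426.9, 0.0, 275.0], [0.0, 426.9, 208.5], [0.0, 0.0, 1.0]] [ 0.30959471 -0.01073007  1.16365194] [-2.982, 0.003, -1.5763]
{'time': 0.1, 'joint_positions': array([-1.38609241e+00,  8.78943293e-02,  1.37210402e+00, -3.03598164e-05,
        1.68360024e+00, -1.03081413e-01]), 'qvel': array([-0.00172435, -0.00123217, -0.0036385 ,  0.00066795,  0.00148832,
        0.00148834]), 'joint_torque': array([ 1.34020214e-03, -3.41254628e+01, -3.03301156e+01,  7.20328954e-02,
        3.04137950e-02, -9.02491138e-05]), 'tool_pos': array([ 0.15600935, -0.52689034,  0.20441354]), 'ee_rot': array([-3.13959426e+00, -1.76395566e-04,  2.87781771e-01]), 'wrist_force': array([ 0.03036933,  0.60962752, -0.9753476 ]), 'wrist_torque': array([ 0.00944624,  0.00106613, -0.02144185]), 'width': 0.09418101856052394}
```

View pics/side0.png

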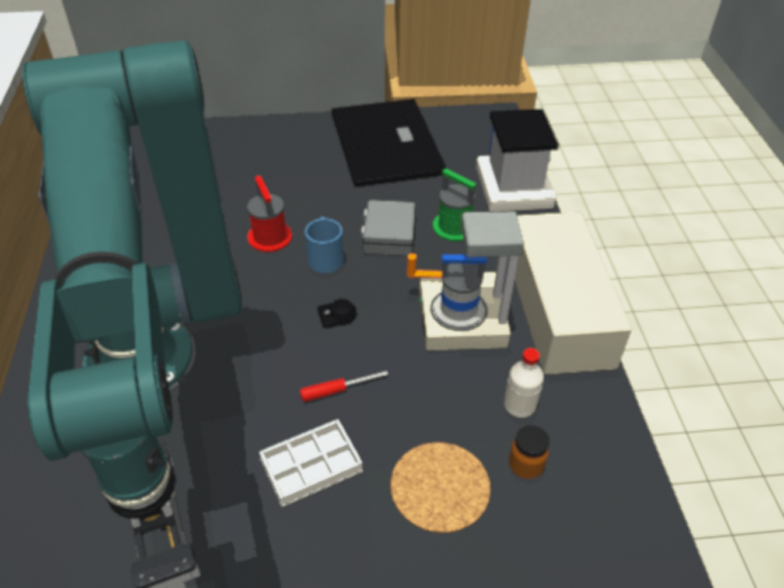

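View pics/top0.png

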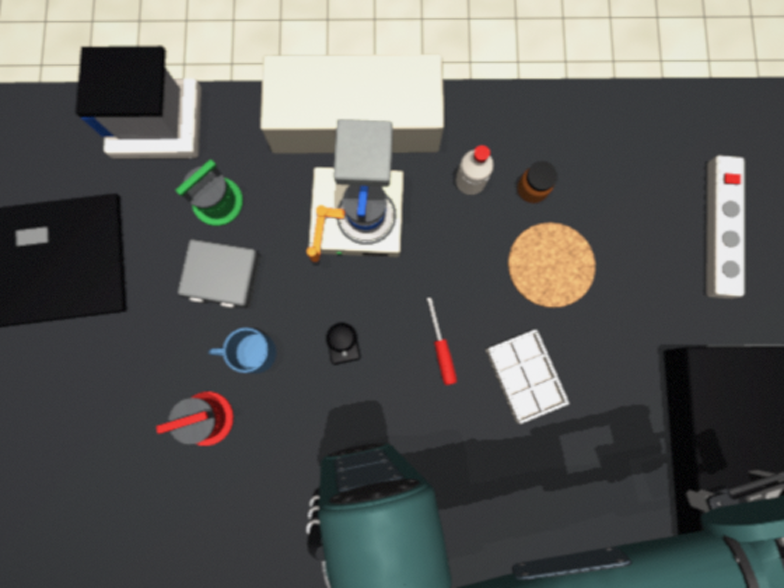

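The task canister is the silver one with the blue band, at side (460,290) and top (367,212) on the 1.4x pictures. It stands on the beige dock under the grey head, beside the orange lever. The look-alikes are the green one (side 455,205; top 212,195) and the red one (side 267,220; top 200,418), both off the dock. The mat is at side (440,486), top (552,264). Next I'll confirm with enlarged crops.

```bash
cat > h.py <<'E'
import numpy as np, cv2
from scipy.spatial.transform import Rotation as Ro
from scipy.optimize import least_squares
from bench import robot, cams
def proj(s,P):
    R=Ro.from_euler('xyz',s["attitude"]).as_matrix(); p=(np.atleast_2d(P)-s["origin"])@R
    q=p@np.array(s["camera_matrix"]).T; return q[:,:2]/q[:,2:]
def ray(s,uv,z):
    R=Ro.from_euler('xyz',s["attitude"]).as_matrix()
    d=R@np.linalg.solve(s["camera_matrix"],[uv[0],uv[1],1]); o=np.array(s["origin"]); return o+d*(z-o[2])/d[2]
def crop(s,x,y,w,h,k,name):
    cv2.imwrite(name,cv2.resize(s["frame"][y:y+h,x:x+w,::-1],None,fx=k,fy=k,interpolation=cv2.INTER_CUBIC))
def blob(s,lo,hi,box=None):
    m=cv2.inRange(cv2.cvtColor(s["frame"],cv2.COLOR_RGB2HSV),lo,hi)
    if box: z=np.zeros_like(m); x,y,w,h=box; z[y:y+h,x:x+w]=m[y:y+h,x:x+w]; m=z
    n,l,st,c=cv2.connectedComponentsWithStats(m); i=1+np.argmax(st[1:,4]); return c[i],st[i],l==i
E
python3 - <<'E'
from h import *
S=cams.snapshot("side");T=cams.snapshot("top")
crop(S,270,140,130,115,5,"pics/s1.png"); crop(T,205,75,100,115,5,"pics/t1.png")
for s in(S,T):
    c,st,m=blob(s,(8,60,90),(25,255,255),(270,150,170,260))
    print("mat",c,st,ray(s,c,.006))
E
```

```text
mat [314.14034152 347.63820704] [ 278  315   73   66 3748] [ 0.54785101 -0.34494681  0.006     ]
mat [393.77817473 188.80025982] [ 362  158   64   62 3079] [ 0.54923585 -0.33683109  0.006     ]
```

View pics/s1.png

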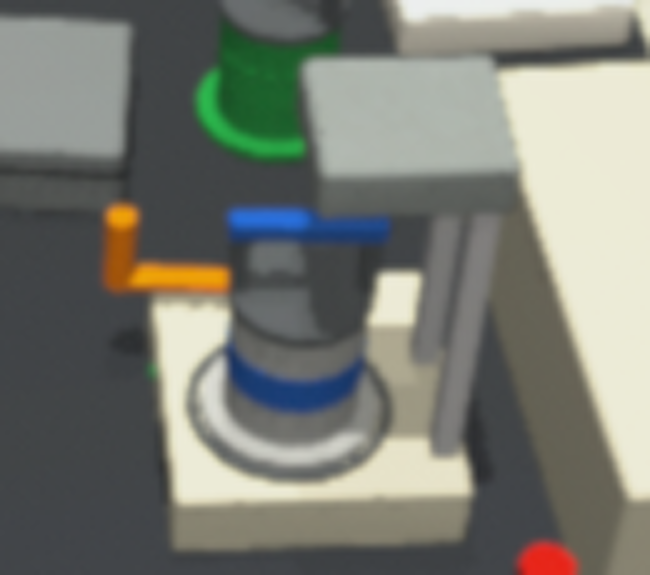

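View pics/t1.png

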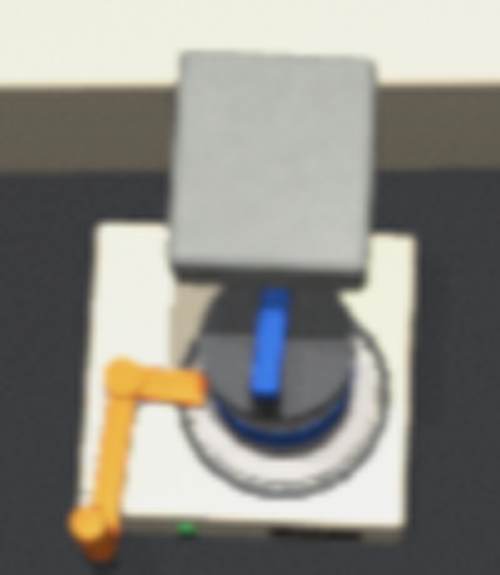

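Run:
```python
from h import *
S=cams.snapshot("side");T=cams.snapshot("top")
so=[((-6,45,264),(303,62)),((96,45,264),(492,58)),((96,-45,264),(520,172)),((-6,-45,264),(322,180)),((-6,-45,228),(323,215)),((-70,-67,45),(172,508)),((95,-67,45),(472,492)),((-70,-67,0),(172,550)),((95,-67,0),(468,540)),((-70,108,45),(152,300))]
to=[((96,45,264),(181,52)),((96,-45,264),(375,60)),((-6,45,264),(172,265)),((-6,-45,264),(365,273)),((95,108,45),(97,222)),((95,-67,45),(415,237)),((-70,-67,45),(405,524)),((-70,-67,0),(403,540))]
f=lambda o,x,y:(np.array([a for a,_ in o])/1e3,(np.array([b for _,b in o])+.5)/5-.5+[x,y])
sP,su=f(so,270,140);tP,tu=f(to,205,75)
def W(p,P): return Ro.from_euler('z',p[2]).apply(P)+[p[0],p[1],0]
r=lambda p,k:np.r_[(proj(S,W(p,sP))-su).ravel() if k!=1 else [],(proj(T,W(p,tP))-tu).ravel() if k!=0 else []]
for k in(0,1,2):
    q=least_squares(r,[.65,.05,0],args=(k,),loss='soft_l1'); print(k,q.x.round(4)); print(r(q.x,k).reshape(-1,2).round(1).tolist())
p=q.x
# handle and grip
a=lambda s,uv,x,y,z:ray(s,(np.array(uv)+.5)/5-.5+[x,y],z)
print("grip S",a(S,(122,213),270,140,.110),"T",a(T,(88,522),205,75,.110), W(p,np.array([[-.09,.085,0],[-.015,.174,0]])))
print("handle front top S",a(S,(231,218),270,140,.1915),"T",a(T,(264,395),205,75,.1915),"T back",a(T,(273,300),205,75,.1915),"pred",W(p,np.array([[-.042,0,0]])))
for s in(S,T):
    c,st,m=blob(s,(8,60,90),(25,255,255),(270,150,170,260))
    (e,ax,an)=cv2.fitEllipse(cv2.findContours(m.astype('uint8'),0,1)[0][0]); print("mat",e,ax,ray(s,e,.006), ray(s,(e[0]-ax[1]/2,e[1]),.006),ray(s,(e[0]+ax[1]/2,e[1]),.006))
```

```text
0 [ 0.6386  0.0213 -0.049 ]
[[-0.8, -0.5], [0.6, -0.9], [1.3, -0.3], [-0.2, -0.6], [-1.6, 3.0], [0.7, -0.6], [0.8, 0.5], [-0.0, 1.5], [-0.5, 1.4], [-0.6, -4.0]]
1 [ 0.6391  0.0269 -0.0428]
[[-0.6, -0.8], [0.7, -1.0], [-1.2, 0.2], [1.1, -0.0], [-0.1, 0.4], [-0.0, -0.4], [-0.0, 0.9], [0.0, 1.3]]
2 [ 0.6392  0.0256 -0.0456]
[[-0.9, -1.6], [0.4, -2.0], [1.1, -1.5], [-0.2, -1.8], [-1.6, 1.8], [0.8, -1.7], [0.7, -0.8], [0.1, 0.4], [-0.5, 0.1], [-0.7, -5.0], [0.1, -0.9], [1.4, -1.0], [-0.6, 0.1], [1.7, 0.0], [0.5, 0.2], [0.6, -0.4], [0.4, 0.9], [0.4, 1.3]]
grip S [0.55454495 0.12273536 0.11      ] T [0.55566369 0.12472143 0.11      ] [[0.55312915 0.11462983 0.        ]
 [0.63210957 0.20011722 0.        ]]
handle front top S [0.59772659 0.02753346 0.1915    ] T [0.59740032 0.03216883 0.1915    ] T back [0.64400319 0.02794552 0.1915    ] pred [[0.59720318 0.02752944 0.        ]]
mat (314.1448974609375, 347.6341857910156) (64.40122985839844, 72.16284942626953) [ 0.54786346 -0.34493726  0.006     ] [ 0.462025   -0.33663856  0.006     ] [ 0.63375991 -0.35324157  0.006     ]
mat (393.790771484375, 188.80288696289062) (60.18645477294922, 63.24713897705078) [ 0.54922823 -0.33686552  0.006     ] [ 0.54976703 -0.24949351  0.006     ] [ 0.54868967 -0.42419765  0.006     ]
```

Request:
{"api": "step_arm", "payload": {
  "plan": [
    [[0,0,42,0,45],[20,30,84,-0.1,45],[40,65,110,-0.2,45],[60,100,114,-0.3,45],[80,135,114,-0.36,45],[100,165,114,-0.36,45],[120,200,114,-0.36,45],[140,230,114,-0.36,45]]
  ]
}}

```text
time: 0.97
tool_pos: [0.2953, -0.2975, 0.32]
ee_rot: [3.141, -0.001, -0.073]
wrist_force: [0.7, -0.8, 0.6]
width: 0.0443
```

Request:
{"api": "step_arm", "payload": {
  "plan": [
    [[20,35,0,0,45],[40,70,0,0,45],[60,105,0,0,45],[80,140,0,0,45],[100,175,0,0,45],[120,210,0,0,45],[140,245,0,0,45],[160,280,0,0,45]]
  ]
}}

```text
time: 1.63
tool_pos: [0.4554, -0.0172, 0.3198]
ee_rot: [3.141, -0.001, -0.072]
wrist_force: [0.8, -1.2, -0.2]
width: 0.0425
```

Request:
{"api": "step_arm", "payload": {
  "plan": [
    [[20,35,0,0,45],[45,68,0,0,45],[70,100,0,-0.03,45],[99,126,0,-0.03,45],[99,141,-30,-0.03,45],[99,141,-70,-0.03,45],[99,141,-110,-0.03,45],[99,141,-180,-0.03,45]]
  ]
}}

```text
time: 2.3
tool_pos: [0.5542, 0.1224, 0.1665]
ee_rot: [-3.141, -0.001, -0.101]
wrist_force: [0.3, 0.8, 1.2]
width: 0.042
```

Run:
```python
from h import *
S=cams.snapshot("side");T=cams.snapshot("top")
a=cv2.resize(S["frame"][140:255,250:380,::-1],None,fx=4,fy=4,interpolation=cv2.INTER_CUBIC)
b=cv2.resize(T["frame"][90:205,190:260,::-1],None,fx=4,fy=4,interpolation=cv2.INTER_CUBIC)
cv2.imwrite("pics/c2.png",np.hstack([a,b])); o=robot.get_obs();print(o["tool_pos"],o["time"])
```

```text
[0.54617207 0.12105266 0.15595043] 2.4
```

View pics/c2.png

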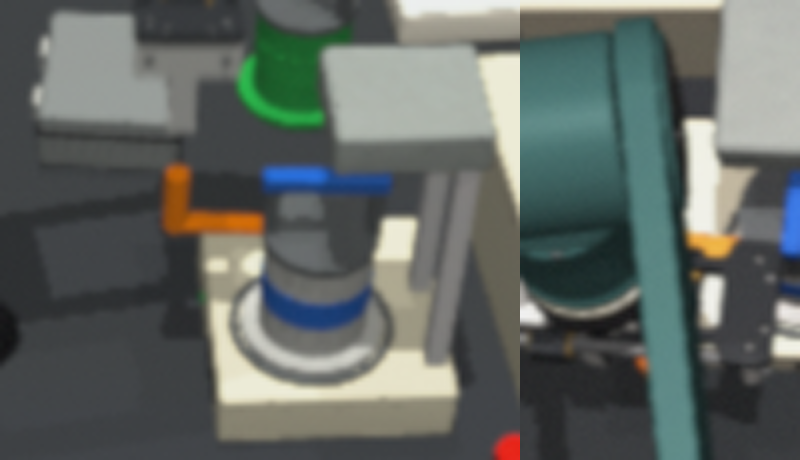

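Run:
```python
from h import *
S=cams.snapshot("side")
o=robot.get_obs();print(o["tool_pos"],o["ee_rot"],o["time"],o["wrist_force"],o["joint_positions"].round(3))
print((proj(S,o["tool_pos"])-[250,140])*4, (proj(S,[.555,.124,.110])-[250,140])*4)
cv2.imwrite("pics/full3.png",cv2.resize(S["frame"][:,:,::-1],(784,588)))
```

```text
[0.55011909 0.12135405 0.16236577] [ 3.1387876   0.01216946 -0.10207471] 2.45 [-0.15719755  0.86201664  0.51886998] [ 0.117  0.139  1.399 -0.     1.616  1.789]
[[172.26184405 115.46146956]] [[176.41357239 167.54860561]]
```

View pics/full3.png

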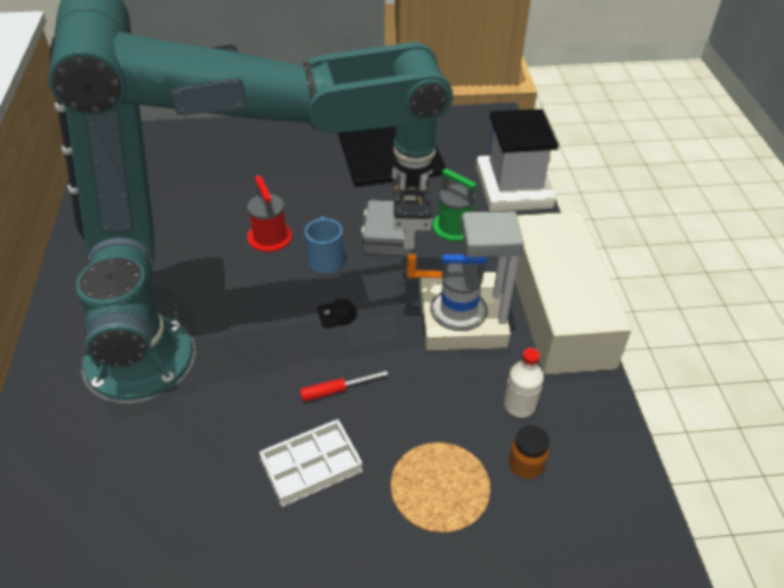

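Request:
{"api": "step_arm", "payload": {
  "plan": [
    [[0,0,-20,0,45],[0,0,-40,0,45],[0,0,-60,0,45],[0,0,-60,0,45],[0,0,-60,0,45],[0,0,-60,0,45]]
  ]
}}

```text
time: 2.95
tool_pos: [0.5565, 0.122, 0.1121]
ee_rot: [-3.14, -0.007, -0.102]
wrist_force: [-0.1, -0.5, 0.8]
width: 0.0423
```

Run:
```python
from h import *
S=cams.snapshot("side")
o=robot.get_obs();print(o["tool_pos"],o["ee_rot"],o["wrist_force"])
crop(S,265,130,70,75,8,"pics/f4.png"); print((proj(S,o["tool_pos"])-[265,130])*8)
```

```text
[0.55642087 0.12193294 0.1119448 ] [-3.14021675 -0.00661822 -0.1023702 ] [0.02589883 0.14235928 0.34906567]
[[237.68340443 414.80558863]]
```

View pics/f4.png

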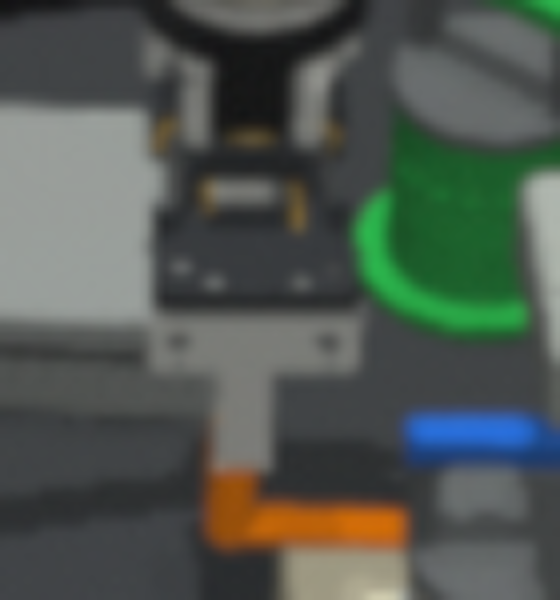

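The finger is narrow only for about 50 mm above its tip, then a 74 mm wide plate begins. So an upright grip would hit the head, and I'll deal with the lean after the lever. Lowering onto the lever grip.

Request:
{"api": "step_arm", "payload": {
  "plan": [
    [[-1,2,-15,-0.03,45],[-1,2,-26,-0.03,45],[-1,2,-26,-0.03,30],[-1,2,-26,-0.03,30],[-1,2,-26,-0.03,30]]
  ]
}}

```text
time: 3.42
tool_pos: [0.5533, 0.1237, 0.0826]
ee_rot: [-3.141, -0.001, -0.132]
wrist_force: [0.2, -0.9, 1.4]
width: 0.0292
```

Request:
{"api": "step_arm", "payload": {
  "plan": [
    [[1.7,8.8,0,-0.1,30],[4.2,17.5,0,-0.2,30],[7.6,25.8,0,-0.3,30],[11.9,33.8,0,-0.4,30],[16.8,41.3,0,-0.5,30],[22.5,48.2,0,-0.6,30],[28.9,54.6,0,-0.7,30],[35.8,60.3,0,-0.8,30]]
  ]
}}

```text
time: 4.08
tool_pos: [0.5933, 0.152, 0.0814]
ee_rot: [-3.115, 0.034, -0.864]
wrist_force: [0.1, 0.2, 0.1]
width: 0.0282
```

Request:
{"api": "step_arm", "payload": {
  "plan": [
    [[0,0,0,0,30],[0,0,0,0,30]]
  ]
}}

```text
time: 4.25
tool_pos: [0.5936, 0.1473, 0.0808]
ee_rot: [-3.117, 0.033, -0.872]
wrist_force: [0.2, 0.5, -0.0]
width: 0.028
```

Run:
```python
from h import *
S=cams.snapshot("side")
o=robot.get_obs();print(o["tool_pos"],o["ee_rot"],o["wrist_force"],o["joint_positions"])
crop(S,265,130,90,75,7,"pics/f5.png"); print((proj(S,o["tool_pos"])-[265,130])*7)
```

```text
[0.59328379 0.14810254 0.08078015] [-3.11738305  0.03307896 -0.87048557] [ 0.8459403   0.73649868 -0.22215131] [0.12835481 0.27164548 1.40720852 0.04116614 1.46037136 2.56554845]
[[285.27931753 369.10034244]]
```

View pics/f5.png

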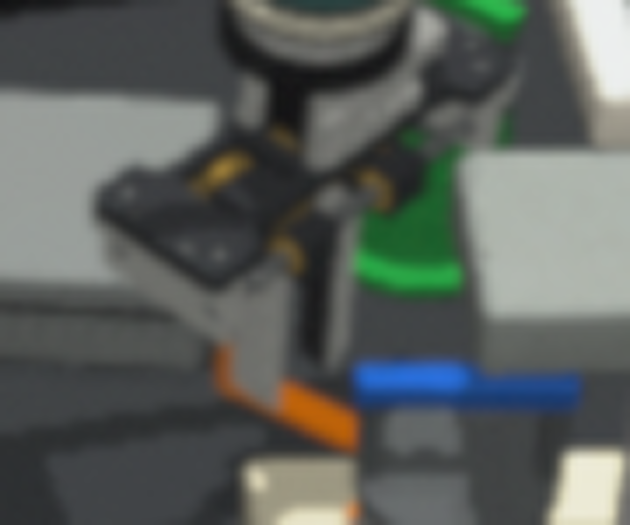

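Request:
{"api": "step_arm", "payload": {
  "plan": [
    [[0,0,30,0,40],[0,0,60,0.05,40],[-30,0,70,0.1,40],[-60,0,70,0.1,40],[-90,0,70,0.1,40],[-90,0,70,0.1,40],[-90,0,70,0.1,40]]
  ]
}}

```text
time: 4.88
tool_pos: [0.5018, 0.1492, 0.1509]
ee_rot: [-3.117, 0.032, -0.768]
wrist_force: [0.3, 0.1, -0.8]
width: 0.0378
```

Run:
```python
from h import *
S=cams.snapshot("side")
o=robot.get_obs();print(o["tool_pos"],o["ee_rot"],o["wrist_force"],o["joint_positions"])
c,st,m=blob(S,(9,200,120),(20,255,255),(270,150,60,60)); print(c,st)
ys,xs=np.where(m); i=ys<ys.min()+3; uv=(xs[i].mean(),ys.min()+1.); print(uv,ray(S,uv,.11))
crop(S,265,130,90,75,6,"pics/f6.png")
```

```text
[0.50296254 0.1489971  0.15095957] [-3.11649056  0.03198401 -0.76864513] [ 0.44632575 -0.53901921 -0.06767596] [0.15252605 0.04359225 1.52554094 0.04065042 1.57180848 2.49242339]
[303.42105263 182.84868421] [297 170  19  24 152]
(np.float64(299.0), np.float64(171.0)) [0.57494036 0.16860234 0.11      ]
```

View pics/f6.png

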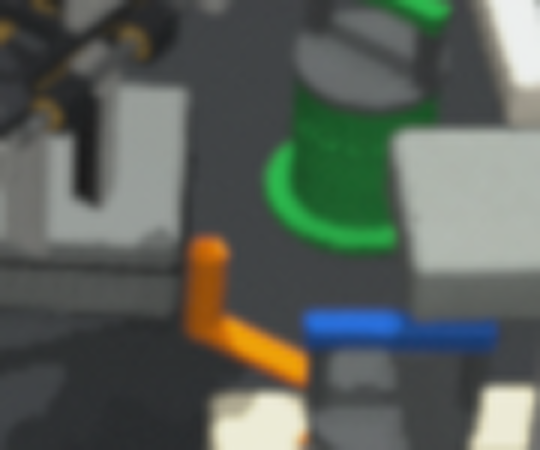

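Request:
{"api": "step_arm", "payload": {
  "plan": [
    [[36,10,0,0,40],[72,20,0,0,40],[72,20,0,0,40],[72,20,-30,0,40],[72,20,-60,0,40],[72,20,-66,0,32],[72,20,-66,0,30],[72,20,-66,0,30]]
  ]
}}

```text
time: 5.6
tool_pos: [0.5755, 0.1684, 0.0848]
ee_rot: [-3.118, 0.033, -0.77]
wrist_force: [0.4, 0.8, -0.7]
width: 0.0284
```

Request:
{"api": "step_arm", "payload": {
  "plan": [
    [[6,6.5,0,0,30],[12.5,12.5,0,0,30],[19.5,17.5,0,0,30],[27.5,22,0,0,30],[35.5,25.5,0,0,30],[44,28.5,0,0,30],[52.5,30.5,0,0,30],[57,31,0,0,30]]
  ]
}}

```text
time: 6.27
tool_pos: [0.6332, 0.1998, 0.0839]
ee_rot: [-3.118, 0.033, -0.77]
wrist_force: [-2.1, -1.5, 0.2]
width: 0.0284
```

Request:
{"api": "step_arm", "payload": {
  "plan": [
    [[3,0,0,0,30],[6,0,0,0,30],[8,0,0,0,30],[8,0,0,0,30],[8,0,0,0,30]]
  ]
}}

```text
time: 6.68
tool_pos: [0.6402, 0.1992, 0.0842]
ee_rot: [-3.118, 0.033, -0.77]
wrist_force: [0.0, -0.4, 0.0]
width: 0.0284
```

Request:
{"api": "step_arm", "payload": {
  "plan": [
    [[4,0,0,0,30],[7,0,0,0,30],[7,0,0,0,30]]
  ]
}}

```text
time: 6.93
tool_pos: [0.645, 0.1979, 0.0836]
ee_rot: [-3.124, 0.035, -0.77]
wrist_force: [-5.8, -2.8, 1.5]
width: 0.0282
```

Run:
```python
from h import *
S=cams.snapshot("side")
print(robot.get_obs()["wrist_force"])
c,st,m=blob(S,(9,200,120),(20,255,255),(270,130,80,80)); print(c,st)
ys,xs=np.where(m); i=ys<ys.min()+3; uv=(xs[i].mean(),ys.min()+1.); print(uv,ray(S,uv,.11))
```

```text
[-5.73369143 -4.33266156  1.21674353]
[316.57142857 177.17857143] [314 174   7   7  28]
(np.float64(315.7), np.float64(175.0)) [0.62074206 0.14698255 0.11      ]
```

Request:
{"api": "step_arm", "payload": {
  "plan": [
    [[-6,0,0,0,45],[-6,0,0,0,45],[-6,0,35,0,45],[-6,0,75,0,60],[-20,10,115,0,60],[-50,10,155,0,80],[-90,10,195,0,100],[-120,10,220,0,100]]
  ]
}}

```text
time: 7.65
tool_pos: [0.5461, 0.1997, 0.2907]
ee_rot: [-3.112, 0.034, -0.756]
wrist_force: [0.6, -0.2, 0.8]
width: 0.0725
```

Run:
```python
from h import *
S=cams.snapshot("side")
o=robot.get_obs();print(o["tool_pos"],o["ee_rot"],o["joint_positions"])
c,st,m=blob(S,(9,200,120),(20,255,255),(270,130,80,80)); print(c,st)
ys,xs=np.where(m); i=ys<ys.min()+3; uv=(xs[i].mean(),ys.min()+1.); P=ray(S,uv,.11); print(uv,P,"phi",np.arctan2(P[1]-.1119,.6428-P[0]))
```

```text
[0.54342438 0.19977086 0.29943389] [-3.10360605  0.02922    -0.75398875] [0.22670405 0.1383135  1.13079561 0.04733016 1.85685419 2.56575668]
[316.57303371 171.17977528] [314 162   6  19  89]
(np.float64(316.85714285714283), np.float64(163.0)) [0.63212207 0.19863708 0.11      ] phi 1.4483058327124374
```

Request:
{"api": "step_arm", "payload": {
  "plan": [
    [[0,-20,30,0.1,100],[0,-50,55,0.2,100],[0,-80,80,0.3,100],[0,-110,105,0.4,100],[0,-145,120,0.5,100],[0,-180,120,0.6,100],[0,-190,120,0.7,100],[0,-190,120,0.7,100]]
  ]
}}

```text
time: 8.37
tool_pos: [0.547, 0.0066, 0.4084]
ee_rot: [-3.116, 0.034, -0.059]
wrist_force: [-0.6, -0.5, -1.1]
width: 0.094
```

Request:
{"api": "step_arm", "payload": {
  "plan": [
    [[40,0,0,0,100],[80,0,0,0,100],[120,0,0,0,100],[160,0,0,0,100],[200,0,0,0,100],[240,0,0,0,100]]
  ]
}}

```text
time: 8.87
tool_pos: [0.7349, 0.0108, 0.3658]
ee_rot: [-3.112, 0.026, -0.058]
wrist_force: [-0.4, -0.5, 0.7]
width: 0.0941
```

```bash
cat > st.py <<'E'
from h import *
o=robot.get_obs(); R=Ro.from_euler('xyz',o["ee_rot"]).as_matrix()
print(o["time"],o["tool_pos"].round(4),"rpy",o["ee_rot"].round(3),"zax",R[:,2].round(3),"yax",R[:,1].round(3),"q",o["joint_positions"].round(3),"w",round(o["width"],4),o["wrist_force"].round(1))
E
python3 st.py
```

```text
8.8667 [0.7349 0.0108 0.3658] rpy [-3.112  0.026 -0.058] zax [-0.024  0.031 -0.999] yax [-0.059 -0.998 -0.029] q [-0.076  0.664  0.284  0.036  2.22   1.574] w 0.0941 [-0.4 -0.5  0.7]
```

Request:
{"api": "step_arm", "payload": {
  "plan": [
    [[300,0,0,0,100],[300,0,0,0,100],[300,0,0,0,100],[300,0,0,0,100],[300,0,0,0,100],[300,0,0,0,100],[300,0,0,0,100],[300,0,0,0,100]]
  ]
}}

```text
time: 9.53
tool_pos: [0.8107, 0.0095, 0.2822]
ee_rot: [-3.111, -0.025, -0.058]
wrist_force: [-0.2, -0.1, 0.3]
width: 0.0942
```

```bash
python3 st.py
```

```text
9.5333 [0.8107 0.0095 0.2822] rpy [-3.111 -0.025 -0.058] zax [ 0.027  0.029 -0.999] yax [-0.058 -0.998 -0.031] q [-0.072  0.778  0.274  0.035  2.064  1.574] w 0.0942 [-0.2 -0.1  0.3]
```

Request:
{"api": "step_arm", "payload": {
  "plan": [
    [[300,0,150,0,100],[300,0,150,0,100],[300,0,150,0,100],[300,0,150,0,100]]
  ]
}}

```text
time: 9.87
tool_pos: [0.8251, 0.0095, 0.2788]
ee_rot: [-3.108, -0.06, -0.059]
wrist_force: [0.1, 0.3, 0.6]
width: 0.0938
```

Request:
{"api": "step_arm", "payload": {
  "plan": [
    [[300,0,150,0,100],[300,0,150,0,100],[300,0,150,0,100],[300,0,150,0,100]]
  ]
}}

```text
time: 10.2
tool_pos: [0.8399, 0.0098, 0.2749]
ee_rot: [-3.106, -0.094, -0.061]
wrist_force: [-0.0, -1.2, -0.1]
width: 0.0941
```

Request:
{"api": "step_arm", "payload": {
  "plan": [
    [[300,0,300,0,100],[300,0,300,0,100],[300,0,300,0,100],[300,0,300,0,100]]
  ]
}}

```text
time: 10.53
tool_pos: [0.8319, 0.0099, 0.3106]
ee_rot: [-3.103, -0.131, -0.062]
wrist_force: [-0.4, 0.2, 0.2]
width: 0.0945
```

Request:
{"api": "step_arm", "payload": {
  "plan": [
    [[300,0,250,0,100],[300,0,250,0,100]]
  ]
}}

```text
time: 10.7
tool_pos: [0.837, 0.01, 0.3236]
ee_rot: [-3.1, -0.166, -0.063]
wrist_force: [0.4, 0.3, -0.2]
width: 0.0939
```

Request:
{"api": "step_arm", "payload": {
  "plan": [
    [[300,0,250,0,100]]
  ]
}}

```text
time: 10.78
tool_pos: [0.8421, 0.0101, 0.33]
ee_rot: [-3.098, -0.191, -0.064]
wrist_force: [0.2, 0.3, 0.6]
width: 0.0943
```

Request:
{"api": "step_arm", "payload": {
  "plan": [
    [[300,0,250,0,100],[300,0,250,0,100],[300,0,250,0,100],[300,0,250,0,100],[300,0,250,0,100],[300,0,250,0,100],[300,0,250,0,100],[300,0,250,0,100]]
  ]
}}

```text
time: 11.45
tool_pos: [0.8412, 0.0103, 0.3508]
ee_rot: [-3.095, -0.225, -0.066]
wrist_force: [0.7, 0.2, -0.2]
width: 0.0939
```

Request:
{"api": "step_arm", "payload": {
  "plan": [
    [[300,0,200,0,100],[300,0,200,0,100]]
  ]
}}

```text
time: 11.62
tool_pos: [0.8524, 0.0104, 0.356]
ee_rot: [-3.092, -0.262, -0.068]
wrist_force: [-0.3, -0.5, -0.1]
width: 0.0939
```

Request:
{"api": "step_arm", "payload": {
  "plan": [
    [[300,0,200,0,100],[300,0,200,0,100]]
  ]
}}

```text
time: 11.78
tool_pos: [0.8635, 0.0105, 0.3601]
ee_rot: [-3.088, -0.296, -0.07]
wrist_force: [-0.1, 0.3, 0.1]
width: 0.0938
```

Request:
{"api": "step_arm", "payload": {
  "plan": [
    [[300,0,200,0,100],[300,0,200,0,100]]
  ]
}}

```text
time: 11.95
tool_pos: [0.8747, 0.0106, 0.3645]
ee_rot: [-3.085, -0.331, -0.072]
wrist_force: [-0.3, 0.6, 0.5]
width: 0.0937
```

Request:
{"api": "step_arm", "payload": {
  "plan": [
    [[300,0,200,0,100],[300,0,200,0,100]]
  ]
}}

```text
time: 12.12
tool_pos: [0.8862, 0.0106, 0.369]
ee_rot: [-3.082, -0.366, -0.074]
wrist_force: [0.2, 0.7, -0.2]
width: 0.094
```

Request:
{"api": "step_arm", "payload": {
  "plan": [
    [[300,0,200,0,100],[300,0,200,0,100]]
  ]
}}

```text
time: 12.28
tool_pos: [0.8978, 0.0108, 0.3739]
ee_rot: [-3.078, -0.402, -0.076]
wrist_force: [0.3, -0.1, -0.1]
width: 0.0942
```

Request:
{"api": "step_arm", "payload": {
  "plan": [
    [[300,0,200,0,100],[300,0,200,0,100]]
  ]
}}

```text
time: 12.45
tool_pos: [0.9096, 0.0108, 0.3787]
ee_rot: [-3.074, -0.438, -0.079]
wrist_force: [0.0, 0.5, 0.4]
width: 0.0943
```

Request:
{"api": "step_arm", "payload": {
  "plan": [
    [[300,0,200,0,100],[300,0,200,0,100]]
  ]
}}

```text
time: 12.62
tool_pos: [0.9214, 0.0109, 0.3838]
ee_rot: [-3.07, -0.474, -0.082]
wrist_force: [0.4, 0.4, -1.0]
width: 0.0938
```

Request:
{"api": "step_arm", "payload": {
  "plan": [
    [[300,0,200,0,100],[300,0,200,0,100]]
  ]
}}

```text
time: 12.78
tool_pos: [0.9332, 0.011, 0.3889]
ee_rot: [-3.066, -0.51, -0.085]
wrist_force: [-0.9, 0.6, 0.5]
width: 0.0939
```

```bash
python3 st.py
```

```text
12.7833 [0.9332 0.011  0.3889] rpy [-3.066 -0.51  -0.085] zax [ 0.491  0.034 -0.87 ] yax [-0.048 -0.997 -0.066] q [-0.076  0.699  0.275  0.071  1.657  1.585] w 0.0939 [-0.9  0.6  0.5]
```

Request:
{"api": "step_arm", "payload": {
  "plan": [
    [[-15,0,0,0.1,100],[-25,0,0,0.2,100],[-25,0,0,0.3,100],[-25,0,0,0.4,100],[-25,0,0,0.5,100],[-25,0,0,0.5,100]]
  ]
}}

```text
time: 13.28
tool_pos: [0.9049, 0.0083, 0.3825]
ee_rot: [-3.064, -0.507, 0.412]
wrist_force: [1.3, -1.2, -0.7]
width: 0.0939
```

Request:
{"api": "step_arm", "payload": {
  "plan": [
    [[300,0,100,0,100],[300,0,100,0,100]]
  ]
}}

```text
time: 13.45
tool_pos: [0.9286, 0.0163, 0.377]
ee_rot: [-3.081, -0.547, 0.41]
wrist_force: [-0.5, -0.1, -0.9]
width: 0.0944
```

Request:
{"api": "step_arm", "payload": {
  "plan": [
    [[300,0,100,0,100],[300,0,100,0,100]]
  ]
}}

```text
time: 13.62
tool_pos: [0.9505, 0.0225, 0.3653]
ee_rot: [-3.093, -0.578, 0.41]
wrist_force: [-0.2, -0.1, 0.3]
width: 0.094
```

Request:
{"api": "step_arm", "payload": {
  "plan": [
    [[300,0,100,0,100],[300,0,100,0,100]]
  ]
}}

```text
time: 13.78
tool_pos: [0.9714, 0.0272, 0.3558]
ee_rot: [-3.106, -0.61, 0.408]
wrist_force: [0.5, -0.8, -0.1]
width: 0.0942
```

```bash
python3 st.py
```

```text
13.7833 [0.9714 0.0272 0.3558] rpy [-3.106 -0.61   0.408] zax [ 0.511  0.26  -0.819] yax [ 0.416 -0.909 -0.029] q [-0.152  0.764  0.275  0.341  1.584  1.095] w 0.0942 [ 0.5 -0.8 -0.1]
```

Request:
{"api": "step_arm", "payload": {
  "plan": [
    [[300,0,150,0,100],[300,0,150,0,100]]
  ]
}}

```text
time: 13.95
tool_pos: [0.9861, 0.0313, 0.3561]
ee_rot: [-3.119, -0.642, 0.407]
wrist_force: [0.6, 0.8, 0.8]
width: 0.0939
```

Request:
{"api": "step_arm", "payload": {
  "plan": [
    [[300,0,150,0,100],[300,0,150,0,100]]
  ]
}}

```text
time: 14.12
tool_pos: [1.0003, 0.0351, 0.3594]
ee_rot: [-3.135, -0.678, 0.407]
wrist_force: [0.1, 1.0, 0.3]
width: 0.0942
```

Request:
{"api": "step_arm", "payload": {
  "plan": [
    [[-40,0,20,0,100],[-80,0,20,-0.1,100],[-120,0,20,-0.2,100],[-160,0,20,-0.3,100],[-200,0,20,-0.4,100],[-240,0,20,-0.47,100],[-280,0,20,-0.47,100],[-320,0,20,-0.47,100]]
  ]
}}

```text
time: 14.78
tool_pos: [0.6808, 0.0357, 0.3797]
ee_rot: [-3.135, -0.677, -0.061]
wrist_force: [0.9, -1.1, 0.3]
width: 0.0941
```

Request:
{"api": "step_arm", "payload": {
  "plan": [
    [[-40,0,0,0,100],[-70,0,0,0,100],[-70,0,0,0,100],[-70,0,0,0,100],[-70,0,0,0,100]]
  ]
}}

```text
time: 15.2
tool_pos: [0.6138, 0.0344, 0.3801]
ee_rot: [-3.134, -0.678, -0.063]
wrist_force: [-0.2, -0.5, -0.7]
width: 0.094
```

```bash
python3 st.py
python3 - <<'E'
from h import *
S=cams.snapshot("side");T=cams.snapshot("top")
# blue handle lit top face, top view
for s,b in((S,(300,170,60,30)),(T,(245,125,25,45))):
    hsv=cv2.cvtColor(s["frame"],cv2.COLOR_RGB2HSV); c,st,m=blob(s,(105,150,90),(120,255,255),b); print(c,st)
a=cv2.resize(S["frame"][60:220,200:380,::-1],None,fx=3,fy=3,interpolation=cv2.INTER_CUBIC)
cv2.imwrite("pics/v7.png",a)
E
```

```text
15.2 [0.6138 0.0344 0.3801] rpy [-3.134 -0.678 -0.063] zax [ 0.627 -0.032 -0.779] yax [-0.058 -0.998 -0.006] q [-0.028 -0.254  1.497 -0.016  1.221  1.604] w 0.094 [-0.2 -0.5 -0.7]
[330.72108844 184.82993197] [316 182  32   6 147]
[260.05882353 138.35294118] [259 136   3   6  17]
```

View pics/v7.png

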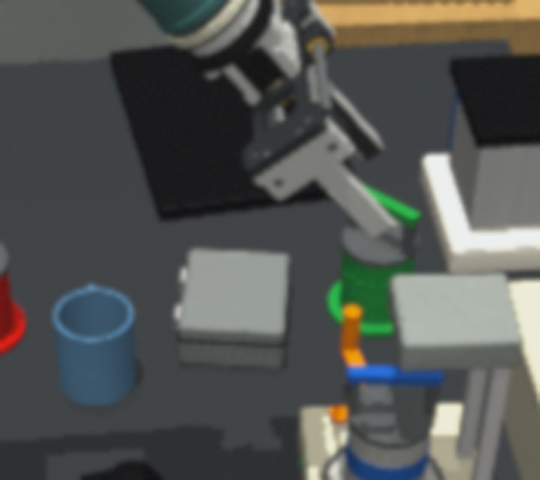

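The tool now leans 39° with level jaws; in the crop the fingers sit above and in front of the head. Next: move to the pre-grasp point in front of and above the handle.

Request:
{"api": "step_arm", "payload": {
  "plan": [
    [[-35,-1,0,0,60],[-66,-2,-15,0,60],[-66,-2,-50,0,60],[-66,-2,-85,0,60],[-66,-2,-109,0,60],[-66,-2,-109,0,60],[-66,-2,-109,0,60],[-66,-2,-109,0,60]]
  ]
}}

```text
time: 15.97
tool_pos: [0.5491, 0.0322, 0.2727]
ee_rot: [-3.134, -0.68, -0.063]
wrist_force: [-0.5, -0.6, 0.5]
width: 0.0568
```

Request:
{"api": "step_arm", "payload": {
  "plan": [
    [[10,-0.5,-12.4,0,60],[20,-1,-24.9,0,60],[30,-1.4,-37.3,0,60],[40,-1.9,-49.7,0,60],[50,-2.4,-62.1,0,60],[50,-2.4,-62.1,0,60],[50,-2.4,-62.1,0,60],[50,-2.4,-62.1,0,60]]
  ]
}}

```text
time: 16.63
tool_pos: [0.5988, 0.0299, 0.2113]
ee_rot: [-3.134, -0.681, -0.063]
wrist_force: [0.5, -0.0, 0.8]
width: 0.056
```

```bash
python3 st.py
python3 - <<'E'
from h import *
S=cams.snapshot("side");T=cams.snapshot("top")
a=cv2.resize(S["frame"][120:230,275:375,::-1],None,fx=5,fy=5,interpolation=cv2.INTER_CUBIC)
b=cv2.resize(T["frame"][90:200,225:285,::-1],None,fx=5,fy=5,interpolation=cv2.INTER_CUBIC)
cv2.imwrite("pics/v8.png",np.hstack([a,b]))
E
```

```text
16.6333 [0.5988 0.0299 0.2113] rpy [-3.134 -0.681 -0.063] zax [ 0.629 -0.032 -0.777] yax [-0.058 -0.998 -0.006] q [-0.041 -0.279  1.849 -0.009  0.89   1.594] w 0.056 [ 0.5 -0.   0.8]
```

View pics/v8.png

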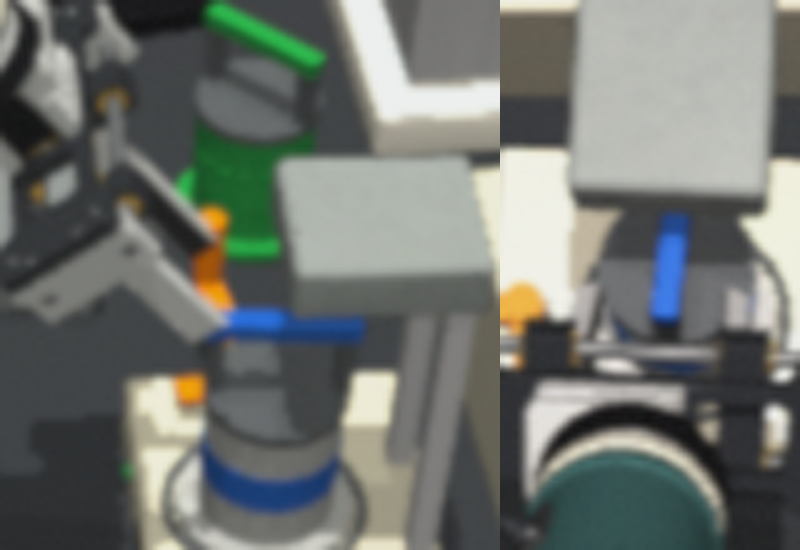

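The jaws are centred on the bar and clear of the head. Advancing and gripping.

Request:
{"api": "step_arm", "payload": {
  "plan": [
    [[8,-0.4,-11,0,60],[16,-0.8,-21,0,60],[24,-1.2,-31,0,60],[30,-1.5,-40,0,60],[30,-1.5,-40,0,60],[30,-1.5,-40,0,60],[30,-1.5,-40,0,60]]
  ]
}}

```text
time: 17.32
tool_pos: [0.6278, 0.0285, 0.1694]
ee_rot: [-3.134, -0.679, -0.063]
wrist_force: [0.4, 0.6, 0.2]
width: 0.0562
```

Request:
{"api": "step_arm", "payload": {
  "plan": [
    [[0,0,0,0,40],[0,0,0,0,20],[0,0,0,0,5],[0,0,0,0,0],[0,0,0,0,0],[0,0,0,0,0],[0,0,0,0,0],[0,0,0,0,0]]
  ]
}}

```text
time: 17.98
tool_pos: [0.6276, 0.0285, 0.1683]
ee_rot: [-3.134, -0.677, -0.063]
wrist_force: [0.3, 0.1, 0.0]
width: 0.0128
```

```bash
python3 st.py
```

```text
17.9833 [0.6276 0.0285 0.1683] rpy [-3.134 -0.677 -0.063] zax [ 0.626 -0.032 -0.779] yax [-0.058 -0.998 -0.006] q [-0.041 -0.18   1.856 -0.009  0.788  1.594] w 0.0128 [0.3 0.1 0. ]
```

Gripped at 12.8 mm, which matches the bar, with no side load. Lifting slowly.

Request:
{"api": "step_arm", "payload": {
  "plan": [
    [[0,0,3,0,0],[0,0,6,0,0],[0,0,9,0,0],[0,0,12,0,0],[0,0,14,0,0],[0,0,14,0,0],[0,0,14,0,0]]
  ]
}}

```text
time: 18.57
tool_pos: [0.6276, 0.0284, 0.1825]
ee_rot: [-3.135, -0.677, -0.063]
wrist_force: [0.2, -0.2, -2.6]
width: 0.0127
```

```bash
python3 st.py
python3 - <<'E'
from h import *
S=cams.snapshot("side")
cv2.imwrite("pics/v9.png",cv2.resize(S["frame"][120:260,275:375,::-1],None,fx=4,fy=4,interpolation=cv2.INTER_CUBIC))
for b in((300,170,60,40),(300,200,60,50)):
    c,st,m=blob(S,(105,120,70),(120,255,255),b)
    r=cv2.minAreaRect(np.argwhere(m)[:,::-1].astype('float32')); print(c,st,r)
E
```

```text
18.5667 [0.6276 0.0284 0.1825] rpy [-3.135 -0.677 -0.063] zax [ 0.626 -0.032 -0.779] yax [-0.058 -0.998 -0.006] q [-0.041 -0.19   1.836 -0.009  0.818  1.594] w 0.0127 [ 0.2 -0.2 -2.6]
[328.63043478 179.80434783] [323 177  10   7  46] ((327.5, 180.0), (6.0, 9.0), 90.0)
[328.05442177 213.2244898 ] [316 207  26  11 147] ((328.23797607421875, 212.6448516845703), (25.328872680664062, 9.384140968322754), 4.763641834259033)
```

View pics/v9.png

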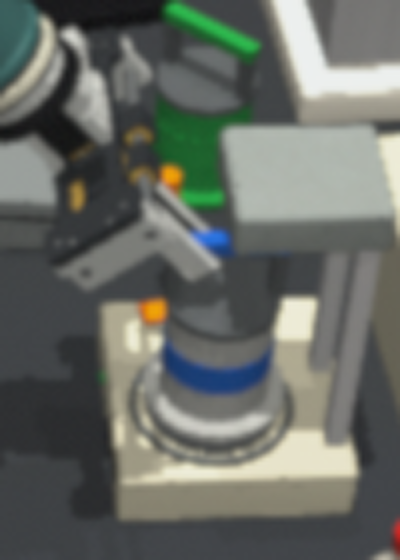

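Request:
{"api": "step_arm", "payload": {
  "plan": [
    [[0,0,2,0,0],[0,0,4,0,0],[0,0,4,0,0],[0,0,4,0,0]]
  ]
}}

```text
time: 18.95
tool_pos: [0.6278, 0.0284, 0.1867]
ee_rot: [-3.134, -0.678, -0.063]
wrist_force: [0.2, 0.4, -2.6]
width: 0.0127
```

```bash
cat > tilt.py <<'E'
from h import *
F=[]
for i in range(4):
    S=cams.snapshot("side"); F.append(robot.get_obs()["wrist_force"])
print("F",np.mean(F,0).round(2))
m=cv2.inRange(cv2.cvtColor(S["frame"],cv2.COLOR_RGB2HSV),(105,120,60),(122,255,255)); import sys
x,y,w,h=map(int,sys.argv[1:5]); z=np.zeros_like(m); z[y:y+h,x:x+w]=m[y:y+h,x:x+w]
n,l,st,c=cv2.connectedComponentsWithStats(z); i=1+np.argmax(st[1:,4]); l=l==i
cols=np.where(l.any(0))[0]; top=[np.where(l[:,k])[0].min() for k in cols]; bot=[np.where(l[:,k])[0].max() for k in cols]
print(st[i],c[i]); print(cols[0],top,bot)
k=slice(2,-2); print("slope deg top,bot",[np.degrees(np.arctan(np.polyfit(cols[k],np.array(v)[k],1)[0])).round(1) for v in(top,bot)])
E
python3 tilt.py 300 200 60 50
```

```text
F [ 0.09 -0.85 -3.33]
[316 205  26  12 147] [328.08163265 212.21768707]
316 [np.int64(206), np.int64(205), np.int64(207), np.int64(208), np.int64(209), np.int64(209), np.int64(210), np.int64(210), np.int64(210), np.int64(211), np.int64(211), np.int64(211), np.int64(211), np.int64(211), np.int64(211), np.int64(211), np.int64(211), np.int64(211), np.int64(211), np.int64(211), np.int64(211), np.int64(211), np.int64(210), np.int64(210), np.int64(209), np.int64(208)] [np.int64(208), np.int64(211), np.int64(212), np.int64(213), np.int64(214), np.int64(214), np.int64(215), np.int64(215), np.int64(216), np.int64(216), np.int64(216), np.int64(216), np.int64(216), np.int64(216), np.int64(216), np.int64(216), np.int64(216), np.int64(216), np.int64(216), np.int64(216), np.int64(215), np.int64(215), np.int64(214), np.int64(213), np.int64(213), np.int64(211)]
slope deg top,bot [np.float64(6.4), np.float64(3.1)]
```

Request:
{"api": "step_arm", "payload": {
  "plan": [
    [[-5,0.2,0,0,0],[-15,0.7,0,0,0],[-28,1.3,0,0,0],[-42,2,0,0,0],[-58,2.7,0,0,0],[-74,3.4,0,0,0],[-90,4,0,0,0],[-106,5,0,0,0]]
  ]
}}

```text
time: 19.82
tool_pos: [0.5199, 0.0335, 0.1859]
ee_rot: [-3.135, -0.677, -0.063]
wrist_force: [-0.5, 0.6, -3.1]
width: 0.0125
```

Request:
{"api": "step_arm", "payload": {
  "plan": [
    [[-15,0.7,0,0,0],[-28,1,0,0,0],[-38,1.5,0,0,0],[-44,2,5,0,0],[-46,2,10,0,0],[-46,2,15,0,0],[-46,2,20,0,0],[-46,2,20,0,0]]
  ]
}}

```text
time: 20.48
tool_pos: [0.4768, 0.0354, 0.209]
ee_rot: [-3.134, -0.681, -0.063]
wrist_force: [0.9, 0.4, -2.5]
width: 0.0126
```

```bash
python3 st.py; python3 tilt.py 250 180 60 70
```

```text
20.4833 [0.4768 0.0354 0.209 ] rpy [-3.134 -0.681 -0.063] zax [ 0.629 -0.032 -0.777] yax [-0.059 -0.998 -0.006] q [-0.039 -0.601  2.055 -0.01   1.007  1.595] w 0.0126 [ 0.9  0.4 -2.5]
F [ 0.01 -0.3  -3.21]
[260 202  28  12 155] [273.5483871  209.00645161]
260 [np.int64(202), np.int64(203), np.int64(204), np.int64(205), np.int64(206), np.int64(206), np.int64(207), np.int64(207), np.int64(207), np.int64(208), np.int64(208), np.int64(208), np.int64(208), np.int64(208), np.int64(208), np.int64(208), np.int64(208), np.int64(208), np.int64(208), np.int64(207), np.int64(207), np.int64(207), np.int64(207), np.int64(206), np.int64(205), np.int64(205), np.int64(204), np.int64(203)] [np.int64(203), np.int64(206), np.int64(209), np.int64(210), np.int64(210), np.int64(211), np.int64(212), np.int64(212), np.int64(212), np.int64(213), np.int64(213), np.int64(213), np.int64(213), np.int64(213), np.int64(213), np.int64(213), np.int64(213), np.int64(213), np.int64(213), np.int64(213), np.int64(212), np.int64(212), np.int64(211), np.int64(211), np.int64(210), np.int64(209), np.int64(208), np.int64(204)]
slope deg top,bot [np.float64(1.0), np.float64(0.7)]
```

Request:
{"api": "step_arm", "payload": {
  "plan": [
    [[1,-5,0,0,0],[3,-16,0,0,0],[6,-34,0,0,0],[9,-56,0,0,0],[13,-80,0,0,0],[17,-104,0,0,0],[21,-128,0,0,0],[25,-152,0,0,0]]
  ]
}}

```text
time: 21.35
tool_pos: [0.5004, -0.1187, 0.2059]
ee_rot: [-3.136, -0.677, -0.063]
wrist_force: [-0.3, 0.7, -3.5]
width: 0.0127
```

Request:
{"api": "step_arm", "payload": {
  "plan": [
    [[4,-24,0,0,0],[8,-48,0,0,0],[12,-72,0,0,0],[16,-96,0,0,0],[20,-120,0,0,0],[24,-144,0,0,0],[28,-166,0,0,0],[31,-184,0,0,0]]
  ]
}}

```text
time: 22.02
tool_pos: [0.5312, -0.3037, 0.2054]
ee_rot: [-3.137, -0.676, -0.064]
wrist_force: [-0.0, 0.5, -4.0]
width: 0.0125
```

Request:
{"api": "step_arm", "payload": {
  "plan": [
    [[2,-14,0,0,0],[4,-26,0,0,0],[6,-34,-8,0,0],[6,-38,-20,0,0],[6,-38,-32,0,0],[6,-38,-40,0,0],[6,-38,-40,0,0],[6,-38,-40,0,0]]
  ]
}}

```text
time: 22.68
tool_pos: [0.5372, -0.3371, 0.1645]
ee_rot: [-3.132, -0.676, -0.064]
wrist_force: [0.1, 1.0, -3.3]
width: 0.0128
```

```bash
python3 st.py; python3 tilt.py 260 260 110 120
python3 - <<'E'
from h import *
S=cams.snapshot("side");T=cams.snapshot("top")
a=cv2.resize(S["frame"][220:400,240:390,::-1],None,fx=3,fy=3,interpolation=cv2.INTER_CUBIC)
b=cv2.resize(T["frame"][130:250,340:455,::-1],(345,540),interpolation=cv2.INTER_CUBIC)
cv2.imwrite("pics/v10.png",np.hstack([a,b]))
E
```

```text
22.6833 [ 0.5372 -0.3371  0.1645] rpy [-3.132 -0.676 -0.064] zax [ 0.625 -0.03  -0.78 ] yax [-0.058 -0.998 -0.008] q [-0.923 -0.069  1.765  0.586  1.053  0.514] w 0.0128 [ 0.1  1.  -3.3]
F [ 0.31  0.11 -3.42]
[306 299  34   9 234] [324.73931624 302.87179487]
306 [np.int64(300), np.int64(300), np.int64(300), np.int64(300), np.int64(301), np.int64(301), np.int64(301), np.int64(301), np.int64(301), np.int64(300), np.int64(300), np.int64(300), np.int64(300), np.int64(300), np.int64(300), np.int64(300), np.int64(300), np.int64(300), np.int64(300), np.int64(300), np.int64(299), np.int64(299), np.int64(299), np.int64(299), np.int64(299), np.int64(299), np.int64(299), np.int64(299), np.int64(299), np.int64(299), np.int64(299), np.int64(299), np.int64(299), np.int64(300)] [np.int64(301), np.int64(301), np.int64(302), np.int64(303), np.int64(304), np.int64(304), np.int64(305), np.int64(305), np.int64(306), np.int64(306), np.int64(307), np.int64(307), np.int64(307), np.int64(307), np.int64(307), np.int64(307), np.int64(307), np.int64(306), np.int64(306), np.int64(306), np.int64(306), np.int64(306), np.int64(306), np.int64(306), np.int64(306), np.int64(306), np.int64(306), np.int64(307), np.int64(307), np.int64(307), np.int64(307), np.int64(307), np.int64(306), np.int64(305)]
slope deg top,bot [np.float64(-4.1), np.float64(5.2)]
```

Request:
{"api": "step_arm", "payload": {
  "plan": [
    [[0,0,-6,0,0],[0,0,-12,0,0],[0,0,-18,0,0],[0,0,-23,0,0],[0,0,-26,0,0],[0,0,-26,0,0],[0,0,-26,0,0]]
  ]
}}

```text
time: 23.57
tool_pos: [0.5375, -0.3384, 0.1398]
ee_rot: [-3.134, -0.677, -0.064]
wrist_force: [0.5, 0.1, -2.8]
width: 0.0128
```

Request:
{"api": "step_arm", "payload": {
  "plan": [
    [[0,0,-2,0,0],[0,0,-4,0,0],[0,0,-4,0,0],[0,0,-4,0,0]]
  ]
}}

```text
time: 23.9
tool_pos: [0.5376, -0.3385, 0.1362]
ee_rot: [-3.134, -0.677, -0.063]
wrist_force: [0.4, 0.2, -3.1]
width: 0.0129
```

Request:
{"api": "step_arm", "payload": {
  "plan": [
    [[0,0,-2,0,0],[0,0,-3,0,0],[0,0,-3,0,0],[0,0,-3,0,0]]
  ]
}}

```text
time: 24.23
tool_pos: [0.5375, -0.3385, 0.1331]
ee_rot: [-3.134, -0.677, -0.063]
wrist_force: [0.4, 0.1, -3.0]
width: 0.0126
```

```bash
python3 st.py; python3 tilt.py 260 260 110 120 | grep -v int64
```

```text
24.2333 [ 0.5375 -0.3385  0.1331] rpy [-3.134 -0.677 -0.063] zax [ 0.626 -0.032 -0.779] yax [-0.058 -0.998 -0.006] q [-0.924 -0.041  1.805  0.61   0.994  0.468] w 0.0126 [ 0.4  0.1 -3. ]
F [ 0.36 -0.69 -2.92]
[305 308  34   9 224] [323.62946429 311.65625   ]
slope deg top,bot [np.float64(-4.2), np.float64(4.7)]
```

Request:
{"api": "step_arm", "payload": {
  "plan": [
    [[0,0,-1,0,0],[0,0,-2,0,0],[0,0,-2,0,0],[0,0,-2,0,0]]
  ]
}}

```text
time: 24.77
tool_pos: [0.5375, -0.3385, 0.1311]
ee_rot: [-3.134, -0.677, -0.063]
wrist_force: [-0.2, 0.4, -2.4]
width: 0.0127
```

Request:
{"api": "step_arm", "payload": {
  "plan": [
    [[0,0,-1,0,0],[0,0,-2,0,0],[0,0,-2,0,0],[0,0,-2,0,0]]
  ]
}}

```text
time: 25.1
tool_pos: [0.5376, -0.3387, 0.1294]
ee_rot: [-3.135, -0.678, -0.063]
wrist_force: [-0.2, -0.1, -2.2]
width: 0.0126
```

Request:
{"api": "step_arm", "payload": {
  "plan": [
    [[0,0,-1,0,0],[0,0,-1,0,0],[0,0,-1,0,0]]
  ]
}}

```text
time: 25.35
tool_pos: [0.538, -0.3391, 0.1293]
ee_rot: [-3.136, -0.679, -0.063]
wrist_force: [-1.5, -0.9, 1.0]
width: 0.0127
```

The force has gone to the support side and z has stopped at 129.3 mm, as predicted, so the canister is resting. I'll press 1 mm more and check the settled force before opening.

Request:
{"api": "step_arm", "payload": {
  "plan": [
    [[0,0,-1,0,0],[0,0,-1,0,0],[0,0,-1,0,0]]
  ]
}}

```text
time: 25.6
tool_pos: [0.5381, -0.3392, 0.1294]
ee_rot: [-3.137, -0.68, -0.062]
wrist_force: [-4.9, 0.8, 5.7]
width: 0.0128
```

```bash
python3 st.py; python3 tilt.py 260 260 110 120 | grep -v int64
```

```text
25.6 [ 0.5381 -0.3392  0.1294] rpy [-3.137 -0.68  -0.062] zax [ 0.628 -0.034 -0.778] yax [-0.059 -0.998 -0.004] q [-0.924 -0.037  1.81   0.615  0.984  0.459] w 0.0128 [-4.9  0.8  5.7]
F [-5.08  0.95  5.11]
[305 309  34   9 226] [323.45132743 313.02212389]
slope deg top,bot [np.float64(-3.4), np.float64(5.4)]
```

Request:
{"api": "step_arm", "payload": {
  "plan": [
    [[0,0,0,0,18],[0,0,0,0,25],[0,0,0,0,40],[0,0,0,0,60],[0,0,0,0,60],[0,0,0,0,60]]
  ]
}}

```text
time: 26.3
tool_pos: [0.5376, -0.3384, 0.127]
ee_rot: [-3.134, -0.677, -0.063]
wrist_force: [-0.7, 0.1, -0.2]
width: 0.0467
```

Request:
{"api": "step_arm", "payload": {
  "plan": [
    [[-6,0.3,8,0,60],[-16,0.8,20,0,60],[-32,1.6,40,0,60],[-48,2.4,60,0,60],[-64,3.2,80,0,60],[-80,4,100,0,60],[-96,5,120,0,60],[-110,5,140,0,60]]
  ]
}}

```text
time: 26.97
tool_pos: [0.4264, -0.3331, 0.269]
ee_rot: [-3.136, -0.677, -0.062]
wrist_force: [0.4, 0.2, 0.2]
width: 0.0566
```

Request:
{"api": "step_arm", "payload": {
  "plan": [
    [[-10,40,20,0,60],[-10,80,40,0,60],[-10,120,60,0,60],[-10,160,60,0,60],[-10,160,60,0,60],[-10,160,60,0,60]]
  ]
}}

```text
time: 27.47
tool_pos: [0.4175, -0.1713, 0.3297]
ee_rot: [-3.14, -0.681, -0.056]
wrist_force: [-0.1, 0.3, -0.1]
width: 0.0566
```

```bash
python3 st.py; python3 tilt.py 260 260 110 120 | grep -v int64
python3 - <<'E'
from h import *
S=cams.snapshot("side");T=cams.snapshot("top")
for s in(S,T):
    c,st,m=blob(s,(8,60,90),(25,255,255),(270,150,170,260)); k=cv2.findContours(m.astype('uint8'),0,1)[0][0]
    print("mat",c.round(1),st,"frame edge cork fraction of hull",round(m.sum()/cv2.contourArea(cv2.convexHull(k)),2))
# foot: project expected foot circle & handle for axis candidates; blue handle in each view
for s,b in((S,(270,250,100,60)),(T,(360,120,90,80))):
    c,st,m=blob(s,(105,150,120),(120,255,255),b); r=cv2.minAreaRect(np.argwhere(m)[:,::-1].astype('float32'));print("blue",c.round(1),st,r,ray(s,c,.1525))
# foot grey/steel silhouette: row/col extents inside mat
for s,n in((S,"side"),(T,"top")):
    P=np.array([.549,-.339,.006])+.05*np.c_[np.cos(t:=np.linspace(0,6.28,9)[:8]),np.sin(t),0*t]; M=np.array([.549,-.339,.006])+.08*np.c_[np.cos(t),np.sin(t),0*t]
    for Q in(P,M):
        uv=proj(s,Q).round().astype(int); print(n,[s["frame"][v,u].tolist() for u,v in uv])
c,st,m=blob(S,(9,200,120),(20,255,255),(270,130,80,80)); ys,xs=np.where(m); i=ys<ys.min()+3; P=ray(S,(xs[i].mean(),ys.min()+1.),.11); print("lever",P,np.arctan2(P[1]-.1119,.6428-P[0]))
E
```

```text
27.4667 [ 0.4175 -0.1713  0.3297] rpy [-3.14  -0.681 -0.056] zax [ 0.629 -0.034 -0.777] yax [-0.055 -0.999 -0.001] q [-0.906 -0.607  1.82   0.497  1.455  0.783] w 0.0566 [-0.1  0.3 -0.1]
F [ 0.08 -0.13 -0.25]
[299 309  40  10 308] [318.51948052 313.34415584]
slope deg top,bot [np.float64(-1.3), np.float64(-1.5)]
mat [313.1 354. ] [ 278  318   73   63 2071] frame edge cork fraction of hull 0.58
mat [390.5 191.8] [ 362  158   64   62 1773] frame edge cork fraction of hull 0.59Traceback (most recent call last):
  File "<stdin>", line 8, in <module>
  File "h.py", line 16, in blob
    n,l,st,c=cv2.connectedComponentsWithStats(m); i=1+np.argmax(st[1:,4]); return c[i],st[i],l==i
                                                      ~~~~~~~~~^^^^^^^^^^
    return _wrapfunc(a, 'argmax', axis=axis, out=out, **kwds)
    return bound(*args, **kwds)
ValueError: attempt to get argmax of an empty sequence
```

Run:
```python
from h import *
S=cams.snapshot("side");T=cams.snapshot("top")
def orange(p): h=cv2.cvtColor(np.uint8([[p]]),cv2.COLOR_RGB2HSV)[0,0]; return int(8<=h[0]<=25 and h[1]>60)
t=np.linspace(0,2*np.pi,17)[:16]
for s,n,c0 in((S,"side",(.548,-.345)),(T,"top",(.549,-.337))):
    for r in(.08,.07,.06,.052,.045):
        uv=proj(s,np.c_[c0[0]+r*np.cos(t),c0[1]+r*np.sin(t),0*t+.006]).round().astype(int); print(n,r,[orange(s["frame"][v,u]) for u,v in uv])
m=cv2.inRange(cv2.cvtColor(T["frame"],cv2.COLOR_RGB2HSV),(100,120,60),(125,255,255)); m[:, :350]=0; m[:,460:]=0; m[250:]=0
n,l,st,c=cv2.connectedComponentsWithStats(m); print([(a.tolist(),b.round(1).tolist(),ray(T,b,.1525).round(3)) for a,b in zip(st[1:],c[1:]) if a[4]>5])
c,st,m=blob(S,(9,200,120),(20,255,255),(270,130,80,80)); ys,xs=np.where(m); i=ys<ys.min()+3; P=ray(S,(xs[i].mean(),ys.min()+1.),.11); print("lever",P,np.arctan2(P[1]-.1119,.6428-P[0])-.045)
```

```text
side 0.08 [1, 1, 0, 0, 0, 1, 1, 1, 1, 1, 1, 1, 1, 1, 1, 1]
side 0.07 [1, 1, 0, 0, 0, 1, 1, 1, 1, 1, 1, 1, 1, 1, 1, 1]
side 0.06 [1, 1, 0, 0, 0, 0, 1, 1, 1, 1, 1, 1, 1, 1, 1, 1]
side 0.052 [1, 0, 0, 0, 0, 0, 0, 1, 1, 1, 1, 1, 1, 1, 1, 1]
side 0.045 [0, 0, 0, 0, 0, 0, 0, 0, 0, 0, 1, 1, 1, 0, 0, 0]
top 0.08 [1, 1, 1, 1, 1, 1, 1, 1, 1, 1, 1, 1, 1, 1, 0, 1]
top 0.07 [1, 1, 1, 1, 1, 1, 1, 1, 1, 1, 1, 1, 1, 0, 0, 1]
top 0.06 [1, 1, 1, 1, 1, 1, 1, 1, 1, 1, 1, 1, 0, 0, 0, 0]
top 0.052 [0, 1, 1, 1, 1, 1, 1, 1, 1, 1, 1, 1, 0, 0, 0, 0]
top 0.045 [0, 0, 0, 0, 0, 0, 0, 1, 0, 0, 0, 0, 0, 0, 0, 0]
[([407, 159, 7, 35, 236], [409.9, 175.9], array([ 0.551, -0.336,  0.153])), ([384, 181, 17, 18, 55], [389.6, 192.1], array([ 0.511, -0.285,  0.153]))]
lever [0.63212207 0.19863708 0.11      ] 1.4033058327124375
```

```bash
python3 -c "
from bench import robot
print(robot.close_job())"
```

```text
the job is handed in; nothing more can be done
None
```

The keeper lever is open at its stop and the steel canister is standing on the cork mat. The job was handed in at about 27.5 s of robot time, against the 64 s limit.

- **Lever:** The first push slipped off the lever grip partway, because the last joint reached its limit. I re-seated the fingers and swung it to the stop, where the force rose to about 6 N. It measured 1.40 rad after release and again at the end.
- **Leaning the gripper:** The moves have no tilt command, so I made the lean by pushing past the arm's reach in free space. That gave 39° with level jaws.
- **Canister:** I took the handle's front half, lifted about 18 mm, brought it out forward and lowered it on the mat until the wrist force changed to support, then let go.
- **Final checks:** In the top picture the handle centre is at (0.551, -0.336) m and the mat centre at (0.549, -0.337) m. Cork is visible all round the foot wherever the canister does not hide it. The gripper is clear and the wrist force is about 0.

**Checks that failed or disagreed:**
- The canister leaned an estimated 5° in the grip just after lift-off, and looked nearly level once it was out from under the head.
- The side camera put the mat about 8 mm and the dock about 6 mm further in -y than the top camera. I trusted the top one.
- I never viewed the placed canister: the viewer's limit of 12 pictures was used up by then, so the placing was checked from pixel values only.
- I did not measure the bystanders again at the end. The wrist force never showed contact with them or with the head.

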